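# Tighten the pole coupling of a birdhouse

## Task

Tighten the big brass hex nut on the birdhouse's pole coupling: run it clockwise with the fingers until it is snug, then take the large blue-handled open-ended wrench from its mat and use it to pull the nut a further eighth of a turn (45 degrees), no more. Lay the wrench back flat on its mat as it lay before, and leave the other things where they are.

Things in the scene. Friction and masses are not known exactly. Their poses are not given: they have to be found in the camera images.
- mount: Steel strap 330 x 50 x 6 mm fixed flat on the worktop, carrying the pole coupling and a birdhouse. Origin: on the worktop, on the coupling's vertical axis; z up, y along the strap to the birdhouse. On the axis: flange of 80 mm diameter to 14 mm height, socket of 42 mm to 52 mm, black gasket of 47 mm to 55 mm, the hex nut from 55 to 91 mm, and a pole stub of 30 mm through the nut to 114 mm.
- birdhouse_top (a point): Ridge of the fixed wooden birdhouse, 160 mm above the worktop and 215 mm from the nut's axis; base board 140 x 130 mm, green roof 150 mm wide, whose eaves come to 140 mm from the nut's axis.
- nut_mid (a point): Centre of the brass hex nut, on its vertical axis, 73 mm above the worktop. Nut: 50 mm across flats, 57.7 mm across corners, 36 mm high (18 above and below this point), captive: it turns in place without rising or sinking. The point turns with it: z up, x to a corner (red dot on top), y square to a flat.
- nut (a joint): Turn of the nut in its loose range, rad, growing clockwise seen from above; starts at 0 to 0.9, snug at 2.80 (hard stop on the gasket; the torque then jumps). Turns easily until then (0.3 N m), stays where left, and turns back as easily. The 1.9 to 2.8 rad to run by hand are more than one grasp allows.
- tight (a joint): Turn of nut and gasket together past snug, rad, growing clockwise seen from above; 0 at the start. It moves only when the nut is forced on beyond snug, takes 1.4 N m (11 N at the wrench's grip) and stays where left. An eighth of a turn is 0.785. Above 0.25 the fingers must no longer press on the nut. The nut's whole turn is joint nut + joint tight.
- wrench: Open-ended wrench, blue handle, steel head, 196 mm long, 20 mm thick, 0.35 kg, loose, flat on the mat. Origin: underside of the handle at the place to grip; x to the jaws, z up. Handle 22 mm wide, flat sides, x = -50 to 84 mm; centre of mass near x = 40. Head 82 mm wide. Jaws parallel, 53 mm apart, open to +x, tips flared; throat at x = 94, tips at 146 mm.
- wrench_jaw (a point): Point midway between the wrench's jaws where the nut's axis lies when the nut is fully in: 125 mm ahead of the wrench's origin along its x, 10 mm above its underside; axes as the wrench's.
- mat_mid (a point): Point on top of the black rubber mat (260 x 120 x 6 mm, fixed) near which (1 cm) the wrench's origin lies at the start, 45 mm from the mat's centre along its -x; x along the mat's length, as the wrench's x within 0.1 rad.
- small_wrench: small black-handled wrench, about 140 mm long, 12 mm thick, jaws 22 mm, too small for the nut; bystander. Origin under its handle, x to its jaws.
- hammer: red plastic hammer, 210 mm long, lying; bystander. Origin under its handle's middle, x to its head.
- nail_set: steel nail set, 115 mm long, lying; bystander. Origin under it, x to its tip.
- jar: closed glass jar, 72 mm diameter, 100 mm tall; bystander. Origin under its centre.
- brush_holder: grey silicone paint-brush holder, 130 x 70 x 65 mm, open top; bystander. Origin under its centre.
- wood_offcut: wooden offcut, 120 x 60 x 20 mm; bystander. Origin under its centre.
Things that resemble listed ones, but are neither listed nor needed, are in the scene too. Leave any green look-alike of the wrench alone.

How it is judged:
On the way, in this order (a step that is already met when the one before it is completed fails the run):
1. the nut has been run up snug (joint nut above 2.72) while the fingers press on it (value of joint nut above 2.72 rad and contact force between the fingers and nut above 1 N).
2. the wrench, pressing on the nut, has pulled it past snug (joint tight above 0.45) (value of joint tight above 0.45 rad and contact force between wrench and nut above 1 N).
At the end, for the whole second after the job is handed in: Joint tight is 0.585 to 0.985 rad (an eighth of a turn past snug), joint nut above 2.5 (not backed off), and the wrench lies released, flat (0.12 rad) and still on the mat, below 14 mm height, its origin within 50 mm of mat_mid and its length within 0.35 rad of the mat's (value of joint tight between 0.585 and 0.985 rad and value of joint nut above 2.5 rad and horizontal distance between wrench and mat_mid below 0.05 m and height (world z) of wrench below 0.014 m and angle between wrench's own z axis and vertical below 0.12 rad and angle between the x axis of wrench and the x axis of mat_mid, either way round below 0.35 rad and linear speed of wrench below 0.02 m/s and contact force between the fingers and wrench below 0.2 N); the robot touches nothing.
It fails at once if the fingers press on the nut (over 1 N) when it is already more than 0.25 rad past snug: that part is the wrench's (value of joint tight above 0.25 rad and contact force between the fingers and nut above 1 N).
It fails at once if a bystander (small wrench, hammer, nail set, jar, brush holder or offcut) is moved by more than 30 mm (distance of any of small_wrench, hammer, nail_set, jar, brush_holder, wood_offcut from where it was at the start of the episode above 0.03 m).
It also fails if it takes over 69 s, if anything falls off the work surface, if the arm or the gripper's body presses on something with over 40 N, if the wrist force passes 120 N, or if a joint passes its speed limit or range.

## Robot

A 7-joint arm with a two-finger parallel gripper is mounted at the origin on the work surface. World frame = base frame: x ahead of the robot, y to its left, z up, the work surface at z = 0. Lengths are in m, angles in rad, forces in N, time in s.
With the tool pointing down it reaches from about 0.35 to 0.9 m from the base axis. Payload 8.1 kg.
Tool frame: the origin (TCP) lies at the centre of the arm's flange, where the gripper is bolted on; the fingertips stand 178 mm ahead of it and the grasp point (between the pads) lies 159 mm ahead of it; z points along the fingers, y is the line along which they close (so a half turn about z gives the same grasp; the last joint's range is limited). The gripper opens to 92 mm and grips with 3 to 60 N. Pads are 19 mm wide; open, the fingers measure 130 mm over their backs; the gripper's body (75 mm by 190 mm) begins 47 mm behind the grasp point.
Start: joints at [-1.362, 0.434, 0.025, 1.573, -0.012, 1.134, -0.075], TCP at [0.192, 0.595, 0.405] pointing down, gripper open.
Joint ranges: [-2.62, 2.62], [-0.44, 2.09], [-1.27, 1.32], [0.08, 2.57], [-1.32, 4.46], [0.12, 2], [-2.74, 2.74]. Speed limits (rad/s): [2.22, 2.22, 3.01, 3.01, 3.14, 3.14, 3.14].

## Interface

Orientations are given as a rotation vector (axis times angle).
In Python, from cell import arm gives the robot as it stands. The module is installed in compiled form; this text tells all that it offers.
- The arm moves only by the shell command python3 -m inch 'ROWS' [FORCE]. ROWS is text: rows parted by semicolons, each of 5 numbers parted by spaces: the shift along the tool's x, y, z in m, then the turn about the tool's z in rad, then the finger opening in m, from 0 to 0.0918. In form: x y z roll fingers; .... A call has 1 to 5 rows; each row is the pose to reach, as a shift and turn from the pose commanded when the call began, along the tool's axes at that moment; what a row does not reach only later rows make up. A row lasts 1/10 s, in which the tool goes at most 50 mm and 8.59 degrees, less where a joint would pass 70% of its speed; a pose out of reach is approached as far as the arm can. A call with a gripper value outside its range is refused whole. The fingers move at their own pace and stop on an object; FORCE is the grip in N (left out, the last holds). Time passes only in rows, so rows that repeat a pose let the fingers close. It gives the time, the measured TCP pose, the force, the opening and the grip force at its end, in the units of the state.
- arm.observe(): the state, without advancing time (a new reading comes with each control period).
- arm.get_image(name): name is "scene" or "side" or "wrist"; returns the picture (480x640x3 uint8, red, green, blue); there is no depth.
- arm.get_calibration(name): a dict with "intrinsics" (3x3 intrinsics, pixels), "pose" (4x4, takes a point from camera to world coordinates). Camera axes: x right, y up, looking along -z (the intrinsics and any distortion apply to the point x, -y, -z); pixel columns grow to the right and rows downward; lengths in m; the calibration is good to about 2 mm. A picture is of the moment at which its call begins: read the wrist's pose just before it. get_calibration takes no time and is no camera call; for the wrist camera it gives the pose at the moment of the call.
- arm.sign_off(): hands the job in; it is judged then, once.
Trained networks look in the newest picture that a camera, given by its name, has taken for a name from the list of things; names that differ only in an ending like _2 or _b are one class to them, and where a whole thing is asked for, a point or a joint stands for the part that bears it (a point fixed in the world has none). Each returns a list of dicts, best first, with "conf" (0 to 1); they miss things now and then, are a little off and sometimes report something else, mostly with a low value. They report only what shows in the picture. A call takes as long as a camera call. They do not tell look-alikes from the thing itself.
- arm.look_for(camera, query): "point" ([row, column] in pixels, amid what is visible of it).
- arm.silhouettes(camera, query): "region" (480x640 bool, what is visible of it) and "point" ([row, column] in pixels, amid what is visible of it).
- arm.place_of(camera, query): "point" ([row, column] in pixels: a listed point, or the origin of a listed thing).
The state is a dict: "clock": time; "joints": joint angles; "dq": joint speeds; "joint_efforts": joint torques, N m; "position": TCP position; "ee_rot": TCP orientation; "force": force on the tool from outside, world axes, zero at the start; "ft_torque": the same for the moment, N m; "width": opening from 0.0 (shut) to 1.0 (fully open); "gripper_force": force on a finger pad.
Only numpy, scipy, OpenCV 4.12 (cv2) and the standard library are available. Lean on these libraries where they do the work, as an engineer would, in place of code of your own. Each camera call takes 0.05 s, during which the arm holds its last target. There are 200 camera calls.

## Working session

There is one attempt and no reset: what is moved stays moved. The work goes in short steps, Python scripts to look and compute and a shell command to move; the robot and the scene stay as the last step left them, time stands still between calls to the robot, and variables do not carry over. Pictures are saved under pics/ and viewed, at most 10 in all, crops included, and the job is handed in when it is done.

```bash
ls; mkdir -p pics
python3 - <<'E'
from cell import arm
import cv2,numpy as np
print(arm.observe())
for c in ["scene","side"]:
    im=arm.get_image(c); cv2.imwrite(f"pics/{c}0.png",im[:,:,::-1])
    k=arm.get_calibration(c); print(c,np.round(k["intrinsics"],1).tolist(),np.round(k["pose"],3).tolist())
    for q in ["nut_mid","wrench","wrench_jaw","mat_mid","mount","birdhouse_top","jar","small_wrench","hammer","nail_set","brush_holder","wood_offcut"]:
        print(q,[(np.round(d["point"]).tolist(),round(d["conf"],2)) for d in arm.place_of(c,q)][:3])
E
```

```text
pics
{'clock': 0.0, 'joints': array([-1.36159596,  0.43521378,  0.02495477,  1.57408357, -0.01160554,
        1.13401008, -0.07507647]), 'dq': array([ 0.00176946, -0.00053882,  0.00091198,  0.00292018, -0.00034867,
       -0.00064457,  0.00022406]), 'joint_efforts': array([ 5.53981645e-04, -6.67859101e+01,  9.85938795e-01, -3.14455998e+01,
       -6.02474855e-02,  4.30202892e-02,  1.29286068e-04]), 'position': array([0.19168243, 0.59463705, 0.4039555 ]), 'ee_rot': array([-4.87824924e-01, -3.10336970e+00,  2.45920000e-03]), 'force': array([ 0.54905783, -0.39796753,  0.09373832]), 'ft_torque': array([ 0.00525975, -0.00937485, -0.04335052]), 'gripper_force': 0.0, 'width': 1.0012515348651234}
scene [[434.7, 0.0, 321.1], [0.0, 434.7, 237.9], [0.0, 0.0, 1.0]] [[-0.75, -0.469, 0.466, 1.008], [0.661, -0.514, 0.547, 0.486], [-0.017, 0.718, 0.696, 0.777], [0.0, 0.0, 0.0, 1.0]]
nut_mid [([262.0, 325.0], 0.94)]
wrench [([246.0, 388.0], 0.91), ([209.0, 309.0], 0.59), ([284.0, 422.0], 0.57)]
wrench_jaw [([210.0, 385.0], 0.92), ([220.0, 268.0], 0.85)]
mat_mid [([205.0, 306.0], 0.67)]
mount [([287.0
[... 277 characters left out ...]
2.0], 0.94)]
side [[518.0, 0.0, 321.5], [0.0, 518.0, 239.9], [0.0, 0.0, 1.0]] [[0.972, 0.18, -0.151, 0.404], [-0.235, 0.698, -0.677, -0.797], [-0.017, 0.693, 0.72, 0.922], [0.0, 0.0, 0.0, 1.0]]
nut_mid [([239.0, 323.0], 0.75)]
wrench [([268.0, 240.0], 0.81), ([361.0, 283.0], 0.75)]
wrench_jaw [([311.0, 208.0], 0.92), ([348.0, 342.0], 0.63)]
mat_mid [([360.0, 282.0], 0.86), ([341.0, 421.0], 0.6)]
mount [([261.0, 323.0], 0.87)]
birdhouse_top [([263.0, 396.0], 0.57), ([158.0, 278.0], 0.56)]
jar [([341.0, 421.0], 0.56)]
small_wrench [([446.0, 300.0], 0.69)]
hammer [([179.0, 221.0], 0.88)]
nail_set [([231.0, 226.0], 0.71)]
brush_holder [([414.0, 422.0], 0.82)]
wood_offcut [([263.0, 396.0], 0.89)]
```

View pics/scene0.png

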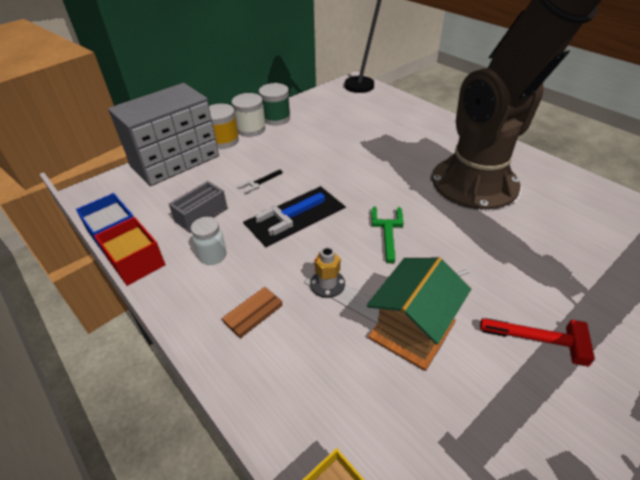

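View pics/side0.png

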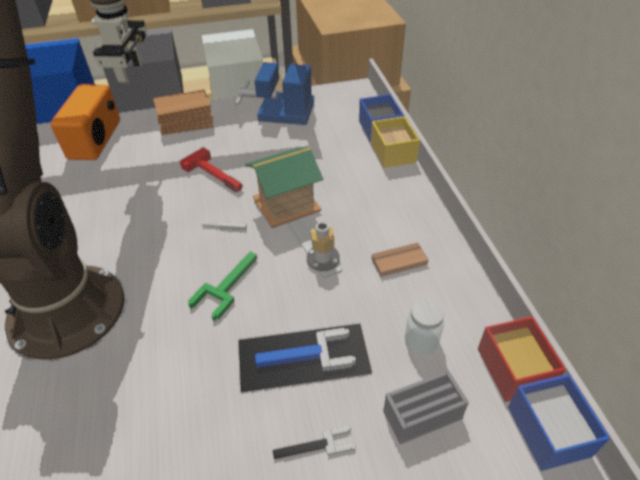

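Candidates for the wrench are the blue-handled one on the black mat (scene 209,309; side 361,283) and a green look-alike (scene 246,388; side 268,240). The blue one fits, because it has a blue handle and steel head and lies on the mat. Next I triangulate and make one enlarged crop to confirm.

```bash
cat > h.py <<'E'
from cell import arm
import cv2,numpy as np
from scipy.spatial.transform import Rotation as R
def ray(c,p,cal=None):
    k=cal or arm.get_calibration(c);K=k["intrinsics"];T=np.array(k["pose"])
    d=np.linalg.solve(K,[p[1],p[0],1.]);d=T[:3,:3]@[d[0],-d[1],-d[2]]
    return T[:3,3],d
def onz(c,p,z,cal=None):
    o,d=ray(c,p,cal);return o+d*(z-o[2])/d[2]
def tri(obs):
    A=np.zeros((3,3));b=np.zeros(3)
    for c,p in obs:
        o,d=ray(c,p);d/=np.linalg.norm(d);M=np.eye(3)-np.outer(d,d);A+=M;b+=M@o
    return np.linalg.solve(A,b)
def proj(c,X,cal=None):
    k=cal or arm.get_calibration(c);T=np.array(k["pose"]);v=T[:3,:3].T@(np.array(X)-T[:3,3])
    q=k["intrinsics"]@[v[0],-v[1],-v[2]];return q[1]/q[2],q[0]/q[2]
def state():
    s=arm.observe();M=R.from_rotvec(s["ee_rot"]).as_matrix();return s,M
E
python3 - <<'E'
from h import *
for n,a,b,z in [("nut_mid",(262,325),(239,323),.073),("wrench",(209,309),(361,283),.006),("jaw",(220,268),(348,342),.016),("mat",(205,306),(360,282),.006),("mount",(287,326),(261,323),0)]:
    print(n,tri([("scene",a),("side",b)]).round(3),onz("scene",a,z).round(3),onz("side",b,z).round(3))
for n,c,p,z in [("jar","scene",(255,213),0),("small","side",(446,300),0),("offcut","side",(263,396),0),("brush","side",(414,422),0),("hammer","side",(179,221),0),("nail","side",(231,226),0),("ridge","side",(158,278),.16),("green","side",(268,240),0)]: print(n,onz(c,p,z).round(3))
s,M=state();print(M.round(3).tolist())
k=arm.get_calibration("wrist");print(np.round(k["intrinsics"],1).tolist(),(M.T@(k["pose"][:3,3]-s["position"])).round(3),(M.T@k["pose"][:3,:3]).round(3).tolist())
im=cv2.imread("pics/side0.png")[300:400,220:380];im2=cv2.imread("pics/side0.png")[200:290,270:390]
cv2.imwrite("pics/crop.png",np.vstack([cv2.resize(im,(640,400)),cv2.resize(im2,(640,200*0+200))])[:600])
E
```

```text
nut_mid [ 0.584 -0.002  0.078] [ 0.58  -0.005  0.073] [0.586 0.002 0.073]
wrench [ 0.439 -0.237 -0.003] [ 0.44  -0.228  0.006] [ 0.442 -0.245  0.006]
jaw [ 0.561 -0.253  0.021] [ 0.556 -0.258  0.016] [ 0.563 -0.251  0.016]
mat [ 0.439 -0.244  0.009] [ 0.436 -0.247  0.006] [ 0.441 -0.243  0.006]
mount [ 0.585  0.003 -0.003] [0.586 0.004 0.   ] [0.585 0.    0.   ]
jar [ 0.726 -0.26   0.   ]
small [ 0.44  -0.419  0.   ]
offcut [ 0.75  -0.049  0.   ]
brush [ 0.673 -0.415  0.   ]
hammer [0.381 0.369 0.   ]
nail [0.372 0.159 0.   ]
ridge [0.527 0.211 0.16 ]
green [0.39  0.027 0.   ]
[[-0.952, 0.307, 0.0], [0.307, 0.952, -0.0], [-0.0, -0.0, -1.0]]
[[431.2, 0.0, 321.7], [0.0, 431.2, 240.8], [0.0, 0.0, 1.0]] [0.071 0.002 0.02 ] [[0.0, 0.965, 0.261], [1.0, -0.0, 0.0], [0.0, 0.261, -0.965]]
```

View pics/crop.png

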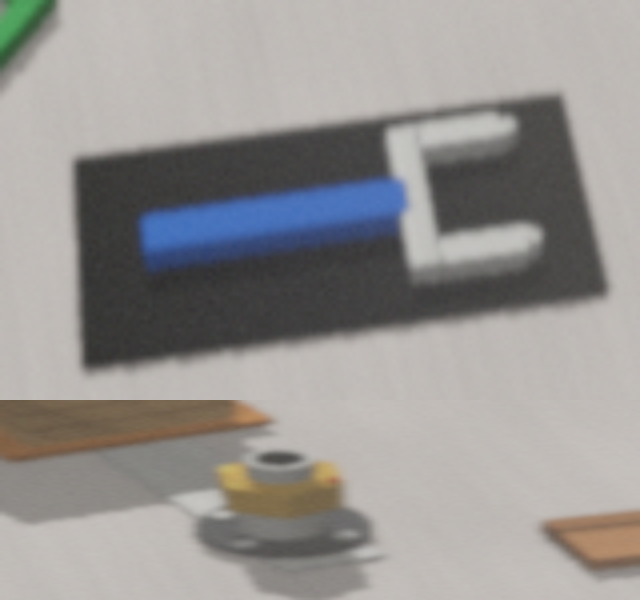

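The crop confirms the blue-handled, steel-headed wrench lying on the mat with its jaws toward the upper right. The nut's red dot is at its right corner, around side (237,333). I move above the nut.

```bash
python3 -m inch '-0.037 -0.03 0 0 0.0918; -0.074 -0.06 0 0 0.0918; -0.111 -0.09 0 0 0.0918; -0.148 -0.12 0 0 0.0918; -0.185 -0.15 0 0 0.0918'
python3 -m inch '-0.037 -0.03 0 0 0.0918; -0.074 -0.06 0 0 0.0918; -0.111 -0.09 0 0 0.0918; -0.148 -0.12 0 0 0.0918; -0.185 -0.15 0 0 0.0918'
python3 -m inch '-0.037 -0.03 0 0 0.0918; -0.074 -0.06 0 0 0.0918; -0.111 -0.09 0 0 0.0918; -0.148 -0.12 0 0 0.0918; -0.186 -0.146 0 0 0.0918'
python3 -m inch '0 0 0 0 0.0918; 0 0 0 0 0.0918; 0 0 0 0 0.0918'
cat > nut.py <<'E'
from h import *
import sys
s,M=state();cal=arm.get_calibration("wrist");im=arm.get_image("wrist")
cv2.imwrite(f"pics/{sys.argv[1]}.png",im[:,:,::-1])
print("t",s["clock"],"pos",s["position"].round(4),"j",s["joints"].round(2),"yaw",np.degrees(np.arctan2(M[1,0],M[0,0])).round(1),"tz",M[:,2].round(3))
print("nut_mid",[(onz("wrist",d["point"],.073,cal).round(4),round(d["conf"],2)) for d in arm.place_of("wrist","nut_mid")])
f=im.astype(int);m=((f[:,:,0]>110)&(f[:,:,1]<.5*f[:,:,0])&(f[:,:,2]<.5*f[:,:,0])).astype(np.uint8)
n,_,st,ce=cv2.connectedComponentsWithStats(m)
for i in range(1,n):
    if st[i,4]>4:
        X=onz("wrist",ce[i][::-1],.091,cal)
        if np.hypot(X[0]-.584,X[1])<.06: print("red",ce[i].round(1),st[i,4],X.round(4),"dir from .584,0:",np.degrees(np.arctan2(X[1],X[0]-.584)).round(1))
E
python3 nut.py nutA
```

```text
clock: 1.8
position: [0.3226, 0.3936, 0.4049]
ee_rot: [0.488, 3.103, 0.001]
force: [0.9, 0.3, -0.5]
width: 0.999
gripper_force: 0.0
clock: 2.3
position: [0.4526, 0.194, 0.4051]
ee_rot: [0.488, 3.103, 0.001]
force: [0.8, 0.8, -0.3]
width: 0.996
gripper_force: 0.0
clock: 2.8
position: [0.5847, -0.0024, 0.405]
ee_rot: [0.488, 3.103, 0.0]
force: [0.5, 1.1, -0.2]
width: 0.999
gripper_force: 0.0
clock: 3.1
position: [0.5837, 0.0008, 0.4045]
ee_rot: [-0.486, -3.103, -0.001]
force: [-0.6, 0.8, 1.0]
width: 0.999
gripper_force: 0.0
t 3.1 pos [0.5837 0.0008 0.4045] j [-0.34  0.37  0.34  1.7  -0.14  1.09  1.3 ] yaw 162.2 tz [-0.001  0.001 -1.   ]
nut_mid [(array([0.5807, 0.0058, 0.073 ]), 0.87)]
red [312.8 258.1] 46 [ 0.602  -0.0101  0.091 ] dir from .584,0: -29.3
```

View pics/nutA.png

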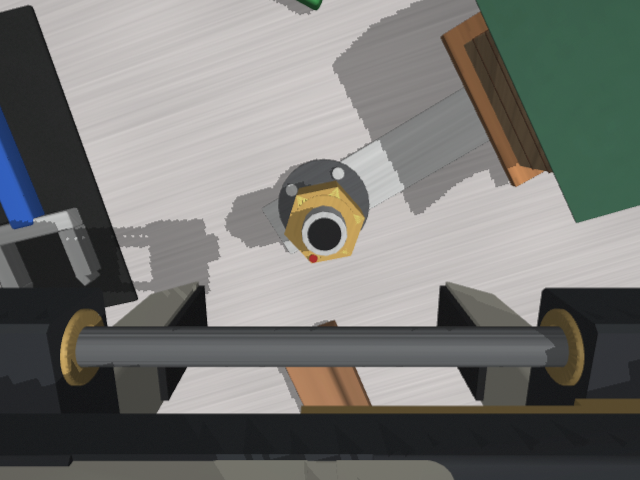

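The wrist view shows the nut at about row 230, col 324, the stub top circle centred at (234,324), and the red dot on the lower corner at (258,313). The birdhouse is at upper right and the mat and wrench at left.

```bash
cat > hexfit.py <<'E'
from h import *
from scipy.optimize import minimize
import sys
# fit stub circle centre + hex top outline: brass mask against rendered nut prism
def fit(name,cal,c0,a0):
    im=cv2.imread(f"pics/{name}.png");hsv=cv2.cvtColor(im,cv2.COLOR_BGR2HSV)
    m=((hsv[:,:,0]>15)&(hsv[:,:,0]<30)&(hsv[:,:,1]>110)).astype(np.uint8)
    p=proj("wrist",[c0[0],c0[1],.08],cal);w=np.zeros_like(m);cv2.circle(w,(int(p[1]),int(p[0])),75,1,-1);m&=w
    n,l,st,_=cv2.connectedComponentsWithStats(m);m=(l==1+np.argmax(st[1:,4])).astype(np.uint8)
    cs,_=cv2.findContours(m,cv2.RETR_EXTERNAL,cv2.CHAIN_APPROX_NONE);g=cv2.drawContours(np.zeros_like(m),cs,-1,1,-1)
    def mask(v):
        P=[]
        for z in (.056,.0905):
            for k in range(6):
                q=proj("wrist",[v[0]+.0285*np.cos(v[2]+k*np.pi/3),v[1]+.0285*np.sin(v[2]+k*np.pi/3),z],cal);P.append([q[1]*16,q[0]*16])
        o=np.zeros_like(m);cv2.fillConvexPoly(o,cv2.convexHull(np.array(P,np.float32)).astype(np.int32),1,shift=4);return o
    f=lambda v:(mask(v)!=g).sum()
    best=None
    for a in a0+np.arange(-.5,.55,.1):
        r=minimize(f,[*c0,a],method="Nelder-Mead",options=dict(initial_simplex=np.array([c0[0],c0[1],a])+np.array([[0,0,0],[.004,0,0],[0,.004,0],[0,0,.1]])))
        if best is None or r.fun<best.fun:best=r
    return best.x,best.fun,g.sum()
E
python3 - <<'E'
from hexfit import *
cal=arm.get_calibration("wrist")
S=onz("wrist",(234,324),.114,cal);D=onz("wrist",(258.1,312.8),.091,cal);print("stub",S,"dot",D,np.degrees(np.arctan2(D[1]-S[1],D[0]-S[0])))
x,e,n=fit("nutA",cal,S[:2],np.radians(-30));print(x.round(4),np.degrees(x[2]),e,n)
E
```

```text
stub [0.5820234  0.00499835 0.114     ] dot [ 0.60205881 -0.00963245  0.091     ] -36.13867918536914
[ 0.5818  0.005  -0.63  ] -36.097746602967256 1996.0 2680
```

```bash
python3 -m inch '0.002 0.002 0.03 0.14 0.0918; 0.002 0.002 0.06 0.28 0.0918; 0.002 0.002 0.09 0.32 0.0918; 0.002 0.002 0.12 0.32 0.0918; 0.002 0.002 0.13 0.32 0.0918'
python3 -m inch '0 0 0.012 0 0.0918; 0 0 0.024 0 0.0918; 0 0 0.037 0 0.0918; 0 0 0.037 0 0.0918; 0 0 0.037 0 0.0918'
python3 nut.py nutB
python3 - <<'E'
from h import *
for d in arm.place_of("side","nut_mid")[:1]+arm.place_of("scene","nut_mid")[:1]: print(d["point"],d["conf"])
E
```

```text
clock: 3.7
position: [0.5814, 0.0038, 0.2723]
ee_rot: [-0.971, -2.983, 0.002]
force: [0.1, 0.5, -0.8]
width: 1.001
gripper_force: 0.0
clock: 4.2
position: [0.5829, 0.0022, 0.2379]
ee_rot: [0.976, 2.986, 0.0]
force: [-0.4, -0.7, 0.8]
width: 1.002
gripper_force: 0.0
t 4.2 pos [0.5829 0.0022 0.2379] j [-0.33  0.57  0.34  1.87 -0.27  0.74  1.09] yaw 143.8 tz [ 0.  0. -1.]
nut_mid []
[238.6, 323.0] 0.75
[261.8, 325.1] 0.94
```

View pics/nutB.png

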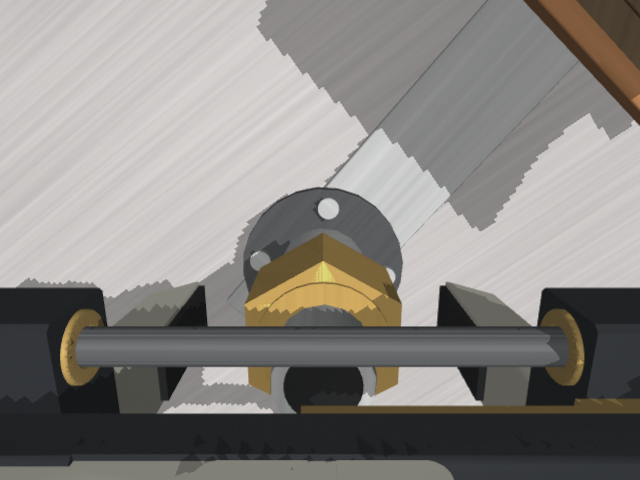

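The flats are parallel to the pads, and the nut (col 323) is centred between the fingers (cols 207 to 439). Now I close.

```bash
python3 -c "
from h import *
print(onz('wrist',(388,323),.114))"
python3 -m inch '0 0 0 0 0.04; 0 0 0 0 0.04; 0 0 0 0 0.04; 0 0 0 0 0.04; 0 0 0 0 0.04' 25
python3 -m inch '0 0 0 0 0.04; 0 0 0 0 0.04; 0 0 0 0 0.04' 25
python3 -m inch '0 0 0 0.1 0.04; 0 0 0 0.2 0.04; 0 0 0 0.3 0.04; 0 0 0 0.4 0.04; 0 0 0 0.5 0.04' 25
python3 -c "
from h import *
s,M=state();print(s['joints'].round(2),s['ft_torque'].round(2),np.degrees(np.arctan2(M[1,0],M[0,0])))"
```

```text
[0.58308947 0.00418024 0.114     ]
clock: 4.9
position: [0.5828, 0.0023, 0.2377]
ee_rot: [-0.976, -2.986, -0.0]
force: [-0.1, -0.7, 0.3]
width: 0.616
gripper_force: 0.0
clock: 5.2
position: [0.5829, 0.0025, 0.2378]
ee_rot: [0.976, 2.986, 0.001]
force: [0.6, 1.3, 0.4]
width: 0.548
gripper_force: 25.0
clock: 5.7
position: [0.5828, 0.0024, 0.2378]
ee_rot: [-1.689, -2.649, -0.0]
force: [0.0, 0.9, 0.6]
width: 0.543
gripper_force: 25.0
[-0.43  0.59  0.48  1.88 -0.38  0.76  0.7 ] [0.04 0.17 0.31] 114.95737406741209
```

```bash
cat > st.py <<'E'
from h import *
s,M=state();print('J',s['joints'].round(2),'tq',s['ft_torque'].round(2),'yaw',np.degrees(np.arctan2(M[1,0],M[0,0])).round(1),'w',s['width'].round(3),s['gripper_force'])
E
python3 -m inch '0 0 0 0.1 0.04; 0 0 0 0.2 0.04; 0 0 0 0.3 0.04; 0 0 0 0.4 0.04; 0 0 0 0.5 0.04' 25 >/dev/null;python3 st.py
python3 -m inch '0 0 0 0.1 0.04; 0 0 0 0.2 0.04; 0 0 0 0.3 0.04; 0 0 0 0.4 0.04; 0 0 0 0.5 0.04' 25 >/dev/null;python3 st.py
python3 -m inch '0 0 0 0.07 0.04; 0 0 0 0.14 0.04; 0 0 0 0.21 0.04; 0 0 0 0.28 0.04; 0 0 0 0.35 0.04' 25 >/dev/null;python3 st.py
```

```text
Traceback (most recent call last):
  File "st.py", line 2, in <module>
    s,M=state();print('J',s['joints'].round(2),'tq',s['ft_torque'].round(2),'yaw',np.degrees(np.arctan2(M[1,0],M[0,0])).round(1),'w',s['width'].round(3),s['gripper_force'])
                                                                                                                                     ^^^^^^^^^^^^^^^^
AttributeError: 'float' object has no attribute 'round'
Traceback (most recent call last):
  File "st.py", line 2, in <module>
    s,M=state();print('J',s['joints'].round(2),'tq',s['ft_torque'].round(2),'yaw',np.degrees(np.arctan2(M[1,0],M[0,0])).round(1),'w',s['width'].round(3),s['gripper_force'])
                                                                                                                                     ^^^^^^^^^^^^^^^^
AttributeError: 'float' object has no attribute 'round'
Traceback (most recent call last):
  File "st.py", line 2, in <module>
    s,M=state();print('J',s['joints'].round(2),'tq',s['ft_torque'].round(2),'yaw',np.degrees(np.arctan2(M[1,0],M[0,0])).round(1),'w',s['width'].round(3),s['gripper_force'])
                                                                                                                                     ^^^^^^^^^^^^^^^^
AttributeError: 'float' object has no attribute 'round'
```

```bash
sed -i "s/s\['width'\].round(3)/s['width']/" st.py; python3 st.py; python3 -m inch '0 0 0 0 0.04' >/dev/null; python3 st.py
```

```text
J [-0.65  0.7   0.85  1.9  -0.69  0.87 -0.36] tq [0.12 0.71 0.28] yaw 37.7 w 0.5435762220514699 25.005651712417603
J [-0.65  0.7   0.85  1.9  -0.69  0.87 -0.36] tq [ 0.24  0.77 -0.3 ] yaw 37.7 w 0.5465306834614787 24.99701589345932
```

```bash
for i in 1; do
python3 -m inch '0 0 0 0.04 0.04; 0 0 0 0.08 0.04; 0 0 0 0.12 0.04' 25 >/dev/null;python3 st.py
python3 -m inch '0 0 0 0.04 0.04; 0 0 0 0.08 0.04; 0 0 0 0.12 0.04' 25 >/dev/null;python3 st.py
python3 -m inch '0 0 0 0.04 0.04; 0 0 0 0.08 0.04; 0 0 0 0.12 0.04' 25 >/dev/null;python3 st.py
done
```

```text
J [-0.67  0.71  0.88  1.9  -0.71  0.88 -0.45] tq [-0.12  1.1   1.1 ] yaw 30.9 w 0.5446247091409838 25.16978144645691
J [-0.69  0.73  0.91  1.9  -0.74  0.9  -0.55] tq [0.23 0.21 1.36] yaw 24.2 w 0.553187588071561 26.496872815769166
J [-0.7   0.74  0.95  1.9  -0.77  0.91 -0.64] tq [0.25 0.25 1.36] yaw 17.3 w 0.5527957633626386 26.496965673286468
```

The stop is reached: the torque has jumped to about 1.36 N m. I release, lift and look.

```bash
python3 -m inch '0 0 0 0 0.0918; 0 0 0 0 0.0918; 0 0 0 0 0.0918; 0 0 0 0 0.0918; 0 0 0 0 0.0918'
python3 -m inch '0 0 -0.04 0 0.0918; 0 0 -0.08 0 0.0918; 0 0 -0.12 0 0.0918; 0 0 -0.16 0 0.0918; 0 0 -0.167 0 0.0918'
python3 -m inch '0 0 0 0 0.0918; 0 0 0 0 0.0918'
python3 nut.py nutC; python3 st.py
```

```text
clock: 8.7
position: [0.5828, 0.0022, 0.2377]
ee_rot: [-3.106, -0.469, -0.0]
force: [0.7, 0.3, -0.0]
width: 0.94
gripper_force: 0.0
clock: 9.2
position: [0.5836, 0.0012, 0.4091]
ee_rot: [3.106, 0.468, 0.01]
force: [0.5, -0.1, -0.3]
width: 1.002
gripper_force: 0.0
clock: 9.4
position: [0.5824, 0.0026, 0.4036]
ee_rot: [-3.106, -0.469, 0.002]
force: [0.8, 0.9, -0.5]
width: 1.002
gripper_force: 0.0
t 9.4 pos [0.5824 0.0026 0.4036] j [-0.83  0.57  1.14  1.74 -0.55  1.2  -0.81] yaw 17.2 tz [-0.001  0.    -1.   ]
nut_mid [(array([0.5826, 0.0037, 0.073 ]), 0.7)]
red [325.1 261.7] 44 [ 0.5587 -0.0051  0.091 ] dir from .584,0: -168.6
J [-0.83  0.57  1.14  1.74 -0.55  1.2  -0.81] tq [-0.09  0.19  0.01] yaw 17.2 w 0.9977252827385386 0.0
```

View pics/nutC.png

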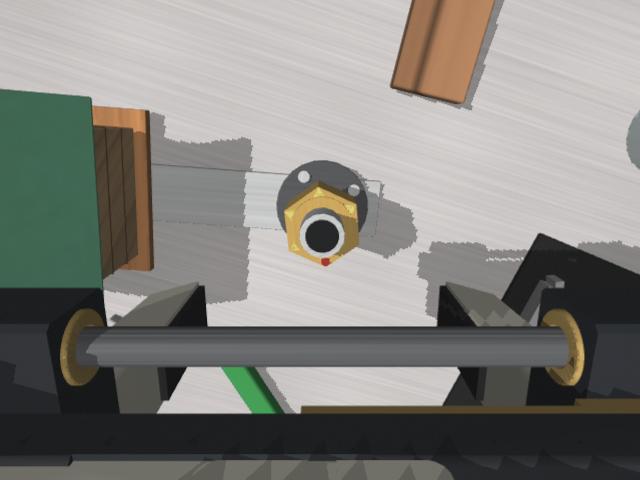

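The red dot is now at (262,325), and the stub centre at (236,322). The nut is turned 124° in all, so it is snug and slightly past. I go over the wrench next.

```bash
python3 -m inch '-0.03 0.027 0.01 0 0.0918; -0.06 0.054 0.02 0.1 0.0918; -0.09 0.081 0.03 0.2 0.0918; -0.12 0.108 0.04 0.3 0.0918; -0.15 0.135 0.05 0.4 0.0918'
python3 st.py
cat > wr.py <<'E'
from h import *
import sys
s,M=state();cal=arm.get_calibration("wrist");im=arm.get_image("wrist");cv2.imwrite(f"pics/{sys.argv[1]}.png",im[:,:,::-1])
zu=float(sys.argv[2])
r=arm.silhouettes("wrist","wrench");print([(np.round(d["point"]),round(d["conf"],2)) for d in r])
for q,z in (("wrench",zu),("wrench_jaw",zu+.01)): print(q,[(onz("wrist",d["point"],z,cal).round(4),round(d["conf"],2)) for d in arm.place_of("wrist",q)])
h=cv2.cvtColor(im,cv2.COLOR_RGB2HSV);m=((h[:,:,0]>100)&(h[:,:,0]<130)&(h[:,:,1]>120)&(h[:,:,2]>60)).astype(np.uint8)
p=np.argwhere(m);P=np.array([onz("wrist",q,zu+.018,cal)[:2] for q in p]);c=P.mean(0);w,v=np.linalg.eigh(np.cov((P-c).T));a=v[:,1]*np.sign(v[0,1])
u=(P-c)@a;print("blue n",len(p),"centre",c.round(4),"yaw",np.degrees(np.arctan2(a[1],a[0])).round(1),"ext",u.min().round(3),u.max().round(3),"width",np.ptp((P-c)@v[:,0]).round(3))
print("pos",s["position"].round(4),"yaw",np.degrees(np.arctan2(M[1,0],M[0,0])).round(1),s["clock"])
E
python3 -m inch '-0.012 0.06 0 0 0.0918; -0.02 0.08 0 0 0.0918; -0.02 0.08 0 0 0.0918;-0.02 0.08 0 0 0.0918'
python3 st.py; python3 wr.py wrA 0.006
```

```text
clock: 10.0
position: [0.478, -0.1718, 0.3534]
ee_rot: [3.137, -0.164, -0.003]
force: [0.6, -0.2, 0.3]
width: 1.0
gripper_force: 0.0
J [-0.6   0.54  1.23  1.98 -0.59  1.05 -0.78] tq [-0.12  0.14 -0.  ] yaw -6.0 w 0.9996172776574 0.0
clock: 10.4
position: [0.4509, -0.2489, 0.3539]
ee_rot: [-3.137, 0.161, 0.002]
force: [-1.2, 0.7, 0.6]
width: 1.0
gripper_force: 0.0
J [-0.42  0.53  1.19  1.96 -0.57  1.05 -0.64] tq [-0.01  0.12 -0.01] yaw -5.9 w 0.9995805778093753 0.0
[(array([130., 314.]), 0.73)]
wrench [(array([ 0.4359, -0.2388,  0.006 ]), 0.84)]
wrench_jaw []
blue n 5333 centre [ 0.4557 -0.2403] yaw -4.4 ext -0.07 0.063 width 0.022
pos [ 0.4509 -0.2489  0.3539] yaw -5.9 10.4
```

The handle fit and the network agree: origin (0.4357,-0.2387), yaw -4.4°. I descend and grip.

```bash
python3 -m inch '-0.016 -0.009 0.04 -0.026 0.07; -0.016 -0.009 0.08 -0.026 0.05; -0.016 -0.009 0.12 -0.026 0.05; -0.016 -0.009 0.14 -0.026 0.05; -0.016 -0.009 0.15 -0.026 0.05'
python3 -m inch '0 0 0.008 0 0.05; 0 0 0.0165 0 0.05; 0 0 0.0165 0 0.05; 0 0 0.0165 0 0.05'
python3 -m inch '0 0 0 0 0.01; 0 0 0 0 0.01; 0 0 0 0 0.01; 0 0 0 0 0.01; 0 0 0 0 0.01' 60
python3 -m inch '0 0 0 0 0.01; 0 0 0 0 0.01' 60;python3 st.py
```

```text
clock: 11.1
position: [0.4364, -0.2367, 0.2028]
ee_rot: [-3.138, 0.114, 0.004]
force: [0.3, -0.2, -0.0]
width: 0.617
gripper_force: 0.0
clock: 11.5
position: [0.4366, -0.2381, 0.1887]
ee_rot: [3.139, -0.116, 0.001]
force: [0.3, 0.4, 0.3]
width: 0.546
gripper_force: 0.0
clock: 12.0
position: [0.4365, -0.2383, 0.1885]
ee_rot: [3.139, -0.117, 0.001]
force: [-0.8, -0.8, 3.2]
width: 0.233
gripper_force: 59.9
clock: 12.2
position: [0.4365, -0.2382, 0.1884]
ee_rot: [3.139, -0.117, 0.001]
force: [-1.9, -1.0, 5.1]
width: 0.238
gripper_force: 59.9
J [-0.21  0.71  0.88  2.14 -0.88  0.71 -0.38] tq [-0.32  0.26  0.08] yaw -4.3 w 0.23829004397607692 59.89805281162262
```

```bash
python3 -m inch '0 0 -0.02 0 0.01; 0 0 -0.05 0 0.01; 0 0 -0.08 0 0.01; 0 0 -0.11 0 0.01; 0 0 -0.12 0 0.01' 60; python3 st.py
python3 -m inch '0.02 -0.012 0 -0.12 0.01; 0.04 -0.025 0 -0.24 0.01; 0.06 -0.037 0 -0.36 0.01; 0.08 -0.049 0 -0.48 0.01; 0.109 -0.067 0 -0.6 0.01' 60
python3 -m inch '0 0 0 -0.13 0.01; 0 0 0 -0.26 0.01; 0 0 0 -0.39 0.01; 0 0 0 -0.52 0.01; 0 0 0 -0.65 0.01' 60
python3 -m inch '0 0 0 -0.12 0.01; 0 0 0 -0.22 0.01; 0 0 0 -0.22 0.01; 0 0 0 -0.22 0.01' 60; python3 st.py
python3 - <<'E'
from h import *
a,b=arm.get_image("side"),arm.get_image("wrist")
cv2.imwrite("pics/carry.png",np.hstack([cv2.resize(a[130:370,200:440],(400,400)),cv2.resize(b,(400,400))])[:,:,::-1])
s,M=state();print(s["position"])
for q in("wrench","wrench_jaw"):
    for c in("side","scene"): print(q,c,[(np.round(d["point"],1),round(d["conf"],2)) for d in arm.place_of(c,q)][:3])
E
```

```text
clock: 12.7
position: [0.4366, -0.2382, 0.3099]
ee_rot: [3.139, -0.117, 0.003]
force: [-0.1, 0.5, -3.3]
width: 0.233
gripper_force: 59.9
J [-0.39  0.55  1.13  2.05 -0.63  0.94 -0.57] tq [-0.07  0.26 -0.01] yaw -4.3 w 0.23289431662571405 59.895753264427185
clock: 13.2
position: [0.5496, -0.1791, 0.307]
ee_rot: [-3.031, -0.821, 0.003]
force: [0.1, -1.1, -2.5]
width: 0.235
gripper_force: 59.9
clock: 13.7
position: [0.5497, -0.1787, 0.3068]
ee_rot: [-2.607, -1.749, 0.002]
force: [0.4, -0.1, -3.2]
width: 0.231
gripper_force: 59.9
clock: 14.1
position: [0.5498, -0.1791, 0.3074]
ee_rot: [-2.409, -2.014, 0.0]
force: [-0.4, -0.6, -2.9]
width: 0.236
gripper_force: 59.9
J [-0.24  0.52  0.66  1.84 -0.4   0.92  0.43] tq [-0.19  0.14 -0.04] yaw 79.8 w 0.2357653257243436 59.895490407943726
[ 0.54995271 -0.17911768  0.30768089]
wrench side [(array([289.8, 326.6]), 0.77), (array([267.2, 239.5]), 0.55), (array([156.6, 279.9]), 0.47)]
wrench scene [(array([246.1, 388.3]), 0.91), (array([208.9, 308.7]), 0.59), (array([284.1, 422.2]), 0.57)]
wrench_jaw side [(array([307.6, 207.5]), 0.76), (array([449.2, 300.2]), 0.63)]
wrench_jaw scene [(array([210.4, 384.6]), 0.92), (array([219.6, 268. ]), 0.85)]
```

View pics/carry.png

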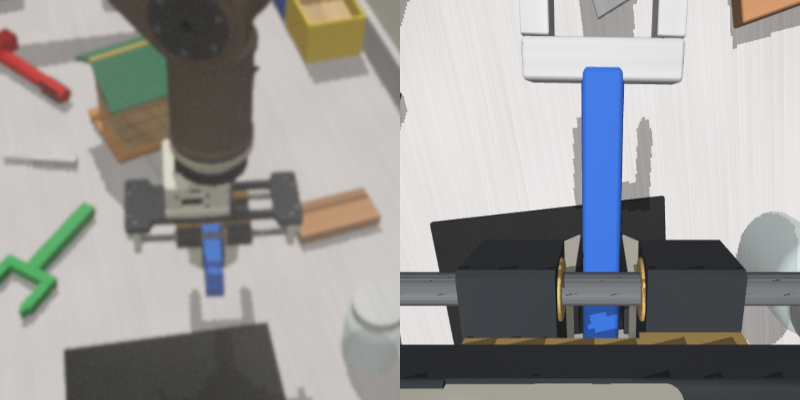

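The wrench hangs level and straight in the grip (handle col ~323 of the wrist view), and the path ahead is clear. I descend beside the nut.

```bash
python3 -m inch '0 0.001 0.02 0 0.01; 0 0.001 0.04 0 0.01; 0 0.001 0.055 0 0.01; 0 0.001 0.061 0 0.01; 0 0.001 0.061 0 0.01' 60
python3 -m inch '0 0 0 0 0.01; 0 0 0 0 0.01' 60
python3 st.py; python3 nut.py appr
```

```text
clock: 14.9
position: [0.5509, -0.1794, 0.2466]
ee_rot: [-2.407, -2.018, 0.001]
force: [-0.4, 0.4, -3.2]
width: 0.236
gripper_force: 59.9
clock: 15.1
position: [0.5514, -0.1797, 0.2481]
ee_rot: [2.406, 2.018, 0.001]
force: [-0.1, 0.3, -3.5]
width: 0.231
gripper_force: 59.9
J [-0.19  0.6   0.61  1.89 -0.46  0.8   0.49] tq [-0.17  0.07  0.04] yaw 80.0 w 0.23097563610750083 59.895654916763306
t 15.1 pos [ 0.5514 -0.1797  0.2481] j [-0.19  0.6   0.61  1.89 -0.46  0.8   0.49] yaw 80.0 tz [ 0.001 -0.    -1.   ]
nut_mid []
```

View pics/appr.png

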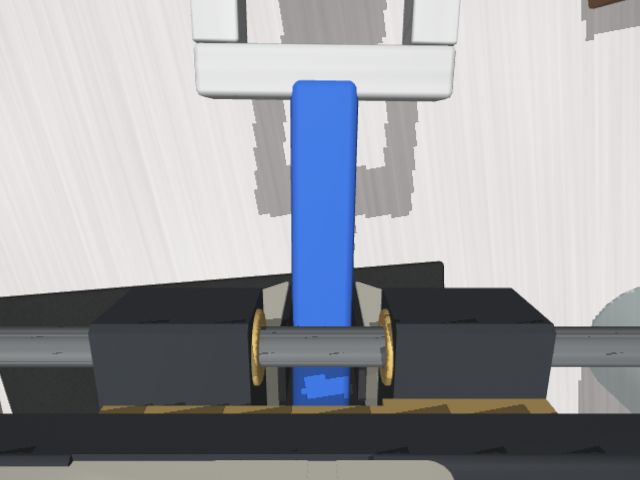

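The jaws are straight and centred at col 325, and the nut is still ahead, out of view. I slide in slowly and watch the force.

```bash
python3 -m inch '0.008 -0.001 0 0 0.01; 0.016 -0.001 0 0 0.01; 0.024 -0.001 0 0 0.01; 0.03 -0.001 0 0 0.01' 60
python3 -m inch '0.005 0 0 0 0.01; 0.01 0 0 0 0.01; 0.01 0 0 0 0.01' 60
python3 -m inch '0.005 0 0 0 0.01; 0.01 0 0 0 0.01; 0.01 0 0 0 0.01' 60; python3 st.py
```

```text
clock: 15.6
position: [0.5556, -0.1483, 0.2472]
ee_rot: [-2.406, -2.02, -0.001]
force: [0.8, 0.0, -2.2]
width: 0.235
gripper_force: 59.9
clock: 15.9
position: [0.5572, -0.139, 0.2471]
ee_rot: [-2.406, -2.02, -0.0]
force: [-0.3, 0.1, -3.4]
width: 0.235
gripper_force: 59.9
clock: 16.2
position: [0.5589, -0.1292, 0.2471]
ee_rot: [-2.406, -2.019, -0.0]
force: [-0.0, -0.1, -4.0]
width: 0.231
gripper_force: 59.9
J [-0.29  0.59  0.61  1.9  -0.47  0.79  0.41] tq [-0.13  0.18 -0.03] yaw 80.0 w 0.23076984701311098 59.894782304763794
```

```bash
python3 -m inch '0.004 0 0 0 0.01; 0.008 0 0 0 0.01; 0.01 0 0 0 0.01; 0.01 0 0 0 0.01' 60; python3 st.py
python3 - <<'E'
from h import *
a,b,c=arm.get_image("side"),arm.get_image("wrist"),arm.get_image("scene")
cv2.imwrite("pics/fit.png",np.hstack([cv2.resize(a[200:320,260:380],(400,400)),cv2.resize(b,(400,400))])[:,:,::-1])
p=proj("scene",[.5828,.0024,.091]);print(p);r,q=int(p[0]),int(p[1]);cv2.imwrite("pics/fit2.png",np.vstack([cv2.resize(b[:200],(640,200)),cv2.resize(c[r-50:r+50,q-80:q+80],(640,400))])[:,:,::-1])
E
```

```text
clock: 16.6
position: [0.5605, -0.1197, 0.2471]
ee_rot: [-2.406, -2.019, 0.0]
force: [-2.2, 0.7, -2.3]
width: 0.233
gripper_force: 59.9
J [-0.3   0.59  0.61  1.91 -0.47  0.79  0.39] tq [-0.02  0.4   0.17] yaw 80.0 w 0.23314421694222834 59.90526258945465
(np.float64(258.7135040581947), np.float64(326.1573294704136))
```

View pics/fit2.png

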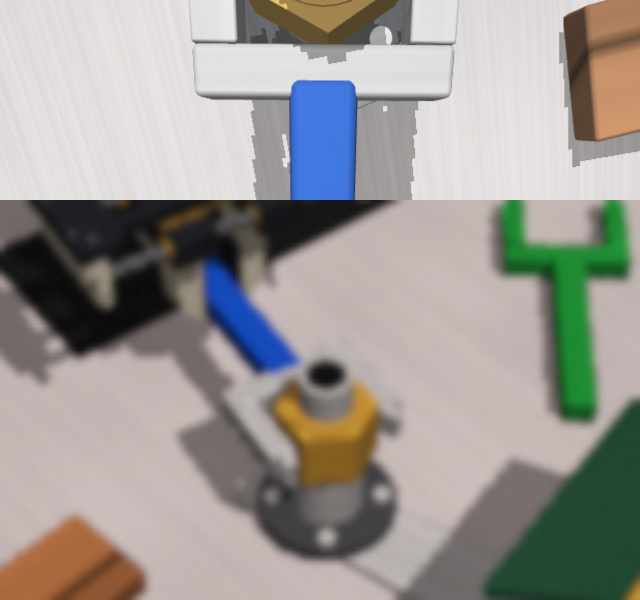

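Fit confirmed: the jaws straddle the nut with its corner centred at col 325. I pull clockwise on an arc of 124 mm about the axis.

```bash
python3 -m inch '0.0002 -0.0074 0 0.06 0.01; 0.0009 -0.0149 0 0.12 0.01; 0.002 -0.0222 0 0.18 0.01; 0.0036 -0.0295 0 0.24 0.01; 0.0055 -0.0366 0 0.3 0.01' 60; python3 st.py
cat > dot.py <<'E'
from h import *
ax=np.array([.5828,.0024])
for c in("side","scene"):
    f=arm.get_image(c).astype(int);m=((f[:,:,0]>90)&(f[:,:,1]<.55*f[:,:,0])&(f[:,:,2]<.55*f[:,:,0])).astype(np.uint8)
    n,_,st,ce=cv2.connectedComponentsWithStats(m)
    for i in range(1,n):
        X=onz(c,ce[i][::-1],.091)
        if np.hypot(*(X[:2]-ax))<.04: print(c,"dot",st[i,4],X.round(4),"angle",(np.degrees(np.arctan2(*(X[:2]-ax)[::-1]))%360).round(1))
E
python3 dot.py
```

```text
clock: 17.25
position: [0.5258, -0.1095, 0.2477]
ee_rot: [2.68, 1.633, 0.001]
force: [0.8, -4.3, -4.7]
width: 0.233
gripper_force: 60.6
J [-0.39  0.57  0.71  2.   -0.52  0.76  0.15] tq [-1.07 -0.02  1.13] yaw 62.7 w 0.23256347714927447 60.60700535774231
```

```bash
python3 -m inch '0.0002 -0.0074 0 0.06 0.01; 0.0009 -0.0149 0 0.12 0.01; 0.002 -0.0222 0 0.18 0.01; 0.0036 -0.0295 0 0.24 0.01; 0.0052 -0.0355 0 0.29 0.01' 60; python3 st.py; python3 dot.py
python3 - <<'E'
from h import *
s,M=state();cal=arm.get_calibration("wrist");b=arm.get_image("wrist");cv2.imwrite("pics/turned.png",b[:,:,::-1])
print("TCP->axis in tool",(M.T@(np.array([.5828,.0024,0])-s["position"])).round(4))
# nearest visible nut corner: lowest brass point
h=cv2.cvtColor(b,cv2.COLOR_RGB2HSV);m=(h[:,:,0]>12)&(h[:,:,0]<32)&(h[:,:,1]>110);m[80:]=0;m[:,:200]=0;m[:,450:]=0
p=np.argwhere(m);print(len(p),p[p[:,0]>=p[:,0].max()-1])
for z in (.056,.091):
  for k in np.arange(10,70,10): print(z,k,np.round(proj("wrist",[.5828-.0289*np.cos(np.radians(k)),.0024-.0289*np.sin(np.radians(k)),z],cal)))
E
```

```text
clock: 17.85
position: [0.4962, -0.0886, 0.2475]
ee_rot: [2.888, 1.23, -0.0]
force: [-1.6, -6.5, -3.5]
width: 0.231
gripper_force: 60.5
J [-0.5   0.55  0.8   2.08 -0.58  0.74 -0.09] tq [-1.58  0.48  1.07] yaw 46.1 w 0.23075019366433752 60.49832582473755
scene dot 3 [0.5563 0.0061 0.091 ] angle 172.0
TCP->axis in tool [ 1.259e-01 -2.000e-04  2.471e-01]
3608 [[ 42 320]
 [ 42 321]
 [ 42 322]
 [ 42 323]
 [ 42 324]
 [ 42 325]
 [ 42 326]
 [ 42 327]
 [ 42 328]
 [ 42 329]
 [ 42 330]
 [ 42 331]
 [ 42 332]
 [ 42 333]
 [ 42 334]
 [ 42 335]
 [ 42 336]
 [ 43 322]
 [ 43 323]
 [ 43 324]
 [ 43 325]
 [ 43 326]
 [ 43 327]
 [ 43 328]
 [ 43 329]
 [ 43 330]
 [ 43 331]
 [ 43 332]
 [ 43 333]
 [ 43 334]
 [ 43 335]]
0.056 10 [ 35. 279.]
0.056 20 [ 42. 291.]
0.056 30 [ 48. 303.]
0.056 40 [ 51. 317.]
0.056 50 [ 51. 331.]
0.056 60 [ 49. 344.]
0.091 10 [ 10. 267.]
0.091 20 [ 20. 282.]
0.091 30 [ 27. 298.]
0.091 40 [ 31. 316.]
0.091 50 [ 32. 333.]
0.091 60 [ 29. 350.]
```

The scene camera shows the dot at ~172°, and the near corner is at ~49°. So the nut has turned ~0.5 rad further and tight is about 0.75. I ease back within the slack and withdraw.

```bash
python3 -m inch '0.0001 0.0043 0 -0.035 0.01; 0.0005 0.01 0 -0.08 0.01; 0.0005 0.01 0 -0.08 0.01' 60; python3 st.py
python3 -m inch '-0.01 0 0 0 0.01; -0.02 0 0 0 0.01; -0.03 0 0 0 0.01; -0.03 0 0 0 0.01' 60; python3 st.py
python3 -m inch '-0.015 0 0 0 0.01; -0.03 0 0 0 0.01; -0.038 0 0 0 0.01; -0.038 0 0 0 0.01' 60; python3 st.py; python3 dot.py
```

```text
clock: 18.3
position: [0.504, -0.0942, 0.2472]
ee_rot: [-2.836, -1.349, 0.0]
force: [-3.3, 0.6, -4.0]
width: 0.235
gripper_force: 60.0
J [-0.47  0.55  0.77  2.06 -0.57  0.75 -0.02] tq [-0.01  0.98  0.49] yaw 50.9 w 0.23491429356158042 60.007299184799194
clock: 18.7
position: [0.4837, -0.1193, 0.2476]
ee_rot: [2.84, 1.341, 0.0]
force: [0.2, -0.4, -4.0]
width: 0.235
gripper_force: 59.9
J [-0.42  0.53  0.77  2.1  -0.56  0.73  0.03] tq [-0.22  0.18  0.01] yaw 50.5 w 0.23507935265552982 59.895445704460144
clock: 19.1
position: [0.4597, -0.1482, 0.2474]
ee_rot: [2.84, 1.342, -0.0]
force: [-0.1, 0.0, -2.0]
width: 0.234
gripper_force: 59.9
J [-0.36  0.51  0.77  2.13 -0.55  0.71  0.09] tq [-0.13  0.15 -0.02] yaw 50.6 w 0.23415425830116907 59.89562630653381
scene dot 1 [0.5575 0.0064 0.091 ] angle 171.1
```

```bash
python3 -m inch '0 0 -0.03 0 0.01; -0.02 0.01 -0.05 0.12 0.01; -0.04 0.02 -0.05 0.24 0.01; -0.06 0.03 -0.05 0.36 0.01; -0.084 0.039 -0.05 0.48 0.01' 60
python3 -m inch '0 0 0 0.12 0.01; 0 0 0 0.24 0.01; 0 0 0 0.36 0.01; 0 0 0 0.478 0.01; 0 0 0 0.478 0.01' 60
python3 -m inch '0 0 0 0 0.01; 0 0 0 0 0.01' 60; python3 st.py; python3 wr.py back 0.115
```

```text
clock: 19.7
position: [0.4386, -0.2363, 0.2974]
ee_rot: [-3.078, -0.629, -0.002]
force: [1.5, 0.2, -3.2]
width: 0.235
gripper_force: 59.9
clock: 20.2
position: [0.4385, -0.2358, 0.2969]
ee_rot: [3.139, -0.114, -0.001]
force: [0.4, 0.5, -3.1]
width: 0.237
gripper_force: 59.9
clock: 20.4
position: [0.438, -0.2363, 0.2972]
ee_rot: [-3.139, 0.108, -0.0]
force: [0.1, -0.7, -3.5]
width: 0.237
gripper_force: 59.9
J [-0.38  0.57  1.11  2.06 -0.66  0.92 -0.54] tq [ 0.02  0.32 -0.  ] yaw -4.0 w 0.2367088715343824 59.89557445049286
[(array([ 93., 321.]), 0.94), (array([387.,  47.]), 0.59)]
wrench [(array([ 0.4672, -0.3471,  0.115 ]), 0.71), (array([ 0.438 , -0.2343,  0.115 ]), 0.7)]
wrench_jaw []
blue n 17801 centre [ 0.4732 -0.2373] yaw -4.5 ext -0.07 0.048 width 0.022
pos [ 0.438  -0.2363  0.2972] yaw -4.0 20.4
```

```bash
python3 -m inch '-0.001 0.002 0.035 0 0.01; -0.001 0.002 0.07 0 0.01; -0.001 0.002 0.095 0 0.01; -0.001 0.002 0.102 0 0.01; -0.001 0.002 0.108 0 0.01' 60
python3 -m inch '0 0 0 0 0.01; 0 0 0 0 0.01; 0 0 0 0 0.01' 60
python3 -m inch '0 0 0 0 0.05; 0 0 0 0 0.05; 0 0 0 0 0.05; 0 0 0 0 0.05; 0 0 0 0 0.05' 
python3 -m inch '0 0 -0.02 0 0.05; 0 0 -0.06 0 0.05; 0 0 -0.11 0 0.07; 0 0 -0.16 0 0.0918; 0 0 -0.165 0 0.0918'
python3 -m inch '0 0 0 0 0.0918; 0 0 0 0 0.0918';python3 wr.py laid 0.006
```

```text
clock: 21.1
position: [0.4367, -0.2388, 0.1892]
ee_rot: [3.139, -0.114, -0.0]
force: [0.3, 0.0, -2.6]
width: 0.233
gripper_force: 59.9
clock: 21.4
position: [0.4371, -0.2386, 0.1901]
ee_rot: [3.139, -0.113, 0.002]
force: [-0.2, 0.1, -3.6]
width: 0.233
gripper_force: 59.9
clock: 21.9
position: [0.4367, -0.2385, 0.1893]
ee_rot: [3.14, -0.114, 0.0]
force: [-0.9, -0.2, -0.2]
width: 0.541
gripper_force: 0.0
clock: 22.4
position: [0.4374, -0.2401, 0.359]
ee_rot: [3.137, -0.115, 0.01]
force: [0.5, -0.2, -0.4]
width: 0.757
gripper_force: 0.0
clock: 22.6
position: [0.4365, -0.2379, 0.3533]
ee_rot: [-3.139, 0.113, 0.001]
force: [0.1, 0.5, -0.8]
width: 0.931
gripper_force: 0.0
[(array([104., 322.]), 0.65)]
wrench [(array([ 0.4377, -0.236 ,  0.006 ]), 0.79), (array([0.3925, 0.0163, 0.006 ]), 0.65)]
wrench_jaw []
blue n 5594 centre [ 0.4564 -0.2386] yaw -4.9 ext -0.07 0.063 width 0.022
pos [ 0.4365 -0.2379  0.3533] yaw -4.1 22.6
```

The wrench is back where it lay. I check the nut's angle from the same viewpoint as before.

```bash
python3 -m inch '0.02 -0.04 -0.02 -0.07 0.0918; 0.04 -0.08 -0.04 -0.14 0.0918; 0.06 -0.12 -0.05 -0.21 0.0918; 0.08 -0.16 -0.05 -0.28 0.0918; 0.1 -0.2 -0.05 -0.37 0.0918'
python3 -m inch '0.01 -0.03 0 0 0.0918; 0.008 -0.057 0 0 0.0918; 0.008 -0.057 0 0 0.0918; 0.008 -0.057 0 0 0.0918'
python3 nut.py nutD; python3 dot.py
```

```text
clock: 23.3
position: [0.5516, -0.0443, 0.4038]
ee_rot: [-3.106, -0.471, 0.001]
force: [1.5, -0.6, 0.1]
width: 1.0
gripper_force: 0.0
clock: 23.7
position: [0.5417, 0.011, 0.4036]
ee_rot: [3.106, 0.468, -0.002]
force: [0.4, -0.0, -0.2]
width: 0.997
gripper_force: 0.0
t 23.7 pos [0.5417 0.011  0.4036] j [-0.92  0.49  1.17  1.84 -0.5   1.15 -0.85] yaw 17.1 tz [-0.001 -0.001 -1.   ]
nut_mid []
red [337.4 208.6] 52 [0.5572 0.0062 0.091 ] dir from .584,0: 166.9
```

View pics/nutD.png

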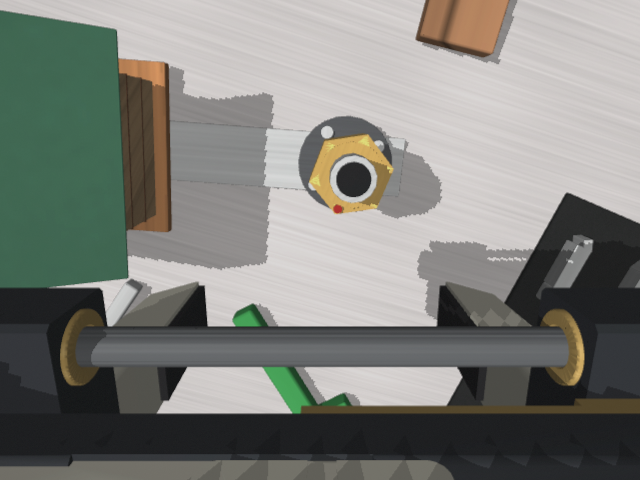

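The stub centre is at (179,353) and the red dot at (209,337). I work out the turn before handing in.

Run:
```python
from h import *
cal=arm.get_calibration("wrist");S=onz("wrist",(179.5,353),.114,cal);D=onz("wrist",(208.6,337.4),.091,cal)
a=np.degrees(np.arctan2(D[1]-S[1],D[0]-S[0]))%360;print(S.round(4),a,"total from start rad",np.radians(323.9-a),"since fingers",np.radians(199.9-a))
```

```text
[0.5821 0.0029 0.114 ] 176.11249548928714 total from start rad 2.5793785470179103 since fingers 0.4151702745449422
```

Run:
```python
from h import *
import time
im=arm.get_image("wrist");cv2.imwrite("pics/nutE.png",im[:,:,::-1]);cal=arm.get_calibration("wrist");s,M=state()
print(s["position"].round(4),s["dq"].round(3).max())
def meas(name,pos,yaw,lo,g):
    # camera pose from tool pose
    Rt=np.array([[np.cos(yaw),np.sin(yaw),0],[np.sin(yaw),-np.cos(yaw),0],[0,0,-1]])
    T=np.eye(4);T[:3,:3]=Rt@(M.T@cal["pose"][:3,:3]);T[:3,3]=np.array(pos)+Rt@(M.T@(cal["pose"][:3,3]-s["position"]))
    c=dict(intrinsics=cal["intrinsics"],pose=T)
    b=cv2.imread(f"pics/{name}.png");f=b.astype(int)[:,:,::-1]
    red=((f[:,:,0]>110)&(f[:,:,1]<.5*f[:,:,0])&(f[:,:,2]<.5*f[:,:,0])).astype(np.uint8)
    dark=(f.max(2)<50).astype(np.uint8)
    def near(m,p,r):
        n,_,st,ce=cv2.connectedComponentsWithStats(m);k=[i for i in range(1,n) if st[i,4]>15 and np.hypot(*(ce[i]-p))<r];return max(k,key=lambda i:st[i,4]),st,ce
    i,st,ce=near(dark,g,12);h=ce[i];j,st2,ce2=near(red,g,45);d=ce2[j]
    H=onz("",h[::-1],.114,c);D=onz("",d[::-1],.091,c)
    print(name,h.round(1),st[i],d.round(1),H.round(4),D.round(4),np.hypot(*(D-H)[:2]).round(4),"ang",(np.degrees(np.arctan2(D[1]-H[1],D[0]-H[0]))%360).round(1))
r=np.radians
meas("nutA",[.5837,.0008,.4045],r(162.2),0,(324,234))
meas("nutC",[.5824,.0026,.4036],r(17.2),0,(322,236))
meas("nutD",[.5417,.0110,.4036],r(17.1),0,(353,179))
meas("nutE",s["position"],np.arctan2(M[1,0],M[0,0]),0,(353,179))
```

```text
[0.5418 0.0095 0.4043] 0.001
nutA [324.2 234. ] [308 219  33  31 792] [312.8 258.1] [0.5823 0.0011 0.114 ] [ 0.6024 -0.0137  0.091 ] 0.0249 ang 323.6
nutC [321.9 236. ] [306 221  33  31 796] [325.1 261.7] [0.5822 0.0043 0.114 ] [ 0.5591 -0.0053  0.091 ] 0.025 ang 202.5
nutD [353.5 179.3] [337 163  34  34 881] [337.4 208.6] [0.5822 0.0045 0.114 ] [0.5575 0.0064 0.091 ] 0.0247 ang 175.7
nutE [350.5 179. ] [334 163  34  33 875] [334.7 208.6] [0.5819 0.0047 0.114 ] [0.557  0.0065 0.091 ] 0.0249 ang 175.6
```

```bash
python3 -c "
from cell import arm
print(arm.sign_off())"
```

```text
the job is handed in; nothing more can be done
None
```

I handed the job in. The nut was run snug by hand, then pulled with the blue wrench to an estimated 0.67 rad past snug (window 0.585–0.985). The finger run itself ended about 0.2 rad past snug, close to the 0.25 limit. The wrench is back on its mat where it lay, and no contact with the other things showed.

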